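# Clear the ring mandrel and swing the magnifier over the soldering tray

### The arm

A 6-joint arm with a two-finger parallel gripper is mounted at the origin on the work surface. World frame = base frame: x ahead of the robot, y to its left, z up, the work surface at z = 0. Lengths are in mm, angles in degrees, forces in N, time in s.
With the tool pointing down it reaches from about 300 to 750 mm from the base axis. Payload 8.5 kg.
Tool frame: the origin (TCP) lies at the very end of the fingers, on their centre line; the grasp point (between the pads) lies robot.grasp_offset behind it (robot.grasp_offset is the distance from the TCP to the grasp point, in mm); z points along the fingers, y is the line along which they close (so a half turn about z gives the same grasp; the last joint's range is limited). The gripper opens to 88 mm and grips with 3 to 60 N. Pads are 18 mm wide; open, the fingers measure 123 mm over their backs; the gripper's body (75 mm by 187 mm) begins 45 mm behind the grasp point.
Start: joints at [-86.19, 21.807, 74.336, -0, 83.858, -12.336], TCP at [152.941, -528.289, 216.048] pointing down, gripper open.
Joint ranges: [-178.18, 178.18], [-50.72, 133.34], [12.68, 142.11], [-81.47, 261.47], [9.98, 163.14], [-165.26, 165.26]. Speed limits (degrees/s): [136.94, 136.94, 180, 180, 180, 180].

### API

Orientations are given as a 3x3 rotation matrix whose columns are the frame's x, y, z axes.
In Python, from cell import robot gives the robot as it stands. The module is installed in compiled form; this text tells all that it offers.
- The arm moves only by the shell command python3 -m crank 'ROWS' [OPENING]. ROWS is JSON, one flat list of numbers, 4 for each row, row after row: the shift along the world's x, y, z in units of 0.4 m (1.0 is 0.4 m), then the turn about the world's z in units of 180 degrees (1.0 is 180 degrees). A call has 1 to 20 rows; each row is the pose to reach, as a shift and turn from the pose commanded when the call began, turning the shorter way round; what a row does not reach only later rows make up. A row lasts 1/8 s, in which the tool goes at most 62.5 mm and 10.7 degrees, less where a joint would pass 70% of its speed; a pose out of reach is approached as far as the arm can. A call with a number of a shift or a turn outside -1 to 1 is refused whole. A call with a gripper value outside its range is refused whole. OPENING is the closure, from -1 (fully open) to 1 (shut), set as the call begins (- or left out, the last holds). The fingers move at their own pace and stop on an object; the grip force is fixed at half the most. Time passes only in rows, so rows that repeat a pose let the fingers close. It gives the time, the measured TCP pose, the force, the opening and the grip force at its end, in the units of the state.
- robot.read_state(): the state, without advancing time (a new reading comes with each control period).
- robot.snapshot(name): name is "side" or "top"; returns a dict with "frame" (480x640x3 uint8, red, green, blue), "depth" (480x640 float32, mm along the optical axis (not along the pixel's ray), 0 where there is no reading), "mtx" (3x3 intrinsics, pixels), "rvec" (rotation vector, rad) and "tvec" (3), from world to camera coordinates, as OpenCV has them. Camera axes: x right, y down, z forward; pixel columns grow to the right and rows downward; lengths in mm; the calibration is good to about 2 mm. A picture is of the moment at which its call begins.
- robot.job_done(): hands the job in; it is judged then, once.
The state is a dict: "clock": time; "q": joint angles; "dq": joint speeds; "effort": joint torques, N m; "position": TCP position; "ee_rot": TCP orientation; "force": force on the tool from outside, world axes, zero at the start; "torque": the same for the moment, N m; "opening": finger opening in mm; "grip_force": force on a finger pad.
Only numpy, scipy, OpenCV 4.12 (cv2) and the standard library are available. Lean on these libraries where they do the work, as an engineer would, in place of code of your own. Each camera call takes 0.05 s, during which the arm holds its last target. There are 200 camera calls.

### The job

The tall ring mandrel is standing in the way of the magnifier lamp. Put it away first: stand it upright in the gap between the jar and the doming block in the wooden box, setting it down gently; then push the lamp head gently round on its arm until the lens is centred over the soldering tray. Do not knock the mandrel over, and leave the tray, what is on it and everything else where it stands.

Things in the scene. Friction and masses are not known exactly. Their poses are not given: they have to be found in the camera images.
- mandrel: Ring mandrel: plain cone of dark sheet steel (hollow, closed), 260 mm tall, upright on the bench between lamp head and tray. 52 mm across for its lowest 12 mm, then tapering evenly to 18 mm at the flat top (21 mm across at 236 mm, where fingertips pass over the lamp head). 0.36 to 0.54 kg, centre of mass 90 mm up. Origin: centre of its underside; z up its axis.
- toolbox: Open wooden box fixed to the bench, outside 206 (its x) by 92 (its y) by 60 mm high, walls and floor 8 mm thick (inside 190 by 76 mm, inner floor 8 mm above the bench). Origin: centre of its underside. Jar and doming block stand in its two ends; the gap for the mandrel is the middle, at the origin, 62 to 70 mm long in x.
- box_jar: Amber glass jar with a steel lid, 58 mm across, 80 mm tall, standing in one end of the wooden box (about 62 mm from the box's middle; which end varies). Origin: centre of its underside. Leave it there.
- doming_block: Steel doming block, a 58 mm cube with round hollows, standing in the other end of the wooden box. Origin: centre of its underside. Leave it there.
- tray: Soldering tray of dark iron on four short feet, 130 mm (its x) by 160 mm (its y), rim 44 mm above the bench, with a tan board and a dark charcoal block 50 mm high at the top. Loose, 1.6 kg. Origin: its middle, at bench height. The lens belongs over this point. Leave it where it stands.
- tweezers: Steel tweezers 124 mm long lying loose on the tray's board. Origin: their middle, underside. Leave them there.
- lens_centre (a point): Centre of the round lens, 185 mm above the bench. The lamp head round it is a black ring 170 mm across, from 165 to 205 mm above the bench, its side upright between 173 and 197 mm. A ballast housing 100 mm wide and equally high joins its back, on the column's side. The head is pushed by the outside of the ring.
- lamp_pivot (a point): Swivel of the lamp arm, on the column's vertical axis, 222 mm above the bench. The lens centre is 288 mm from this axis. Twin bars (32 mm wide overall) and a yoke with clamp knob over the back of the head reach 230 mm high, the swivel collar on the column 245 mm. The column's round foot, 96 mm across, 22 mm high, is fixed to the bench.
- lamp_arm (a joint): Angle of the lamp arm about the column, rad; the head moves towards +y (robot's left) as it grows. At 0 the arm points within 0.08 rad of world -x. Range -0.9 to 1.1; it starts at 0.65 to 0.78, the head left of the mandrel, and the tray lies to the mandrel's right. The swivel has friction (2 to 3 N at the head), no spring, and stays where it is left.
- flux_jar: Bystander: clear jar with a green lid, 60 mm across, 75 mm tall. Origin: centre of its underside.
- cup: Bystander: small footed steel cup, 58 mm across at the rim, 54 mm tall. Origin: centre of its underside.
- dish: Bystander: white ceramic dish, 68 mm across, 26 mm tall. Origin: centre of its underside.
Things that resemble listed ones, but are neither listed nor needed, are in the scene too. What is shaped like the tray but orange is not meant.

How it is judged:
By the outcome, as a careful person would: the job done as asked, in the order asked, and still so for the second after the job is handed in, with the robot touching nothing.
It also fails if it takes over 72 s, if anything falls off the work surface, if the arm or the gripper's body presses on something with over 40 N, if the wrist force passes 120 N, or if a joint passes its speed limit or range.

## Working session

There is one attempt and no reset: what is moved stays moved. The work goes in short steps, Python scripts to look and compute and a shell command to move; the robot and the scene stay as the last step left them, time stands still between calls to the robot, and variables do not carry over. Pictures are saved under pics/ and viewed, at most 10 in all, crops included, and the job is handed in when it is done.

```bash
mkdir -p pics; cat > h.py <<'E'
import numpy as np, cv2
from cell import robot
def snap(n):
    s=robot.snapshot(n); R=cv2.Rodrigues(np.array(s['rvec'],float))[0]; t=np.array(s['tvec'],float).ravel()
    s['R']=R; s['t']=t; s['K']=np.array(s['mtx'],float); return s
def cloud(s):
    d=s['depth'].astype(float); v,u=np.mgrid[:480,:640]; K=s['K']
    P=np.stack([(u-K[0,2])/K[0,0]*d,(v-K[1,2])/K[1,1]*d,d],-1)
    W=(P-s['t'])@s['R']; W[d<=0]=np.nan; return W
def ray(s,u,v,z):
    r=s['R'].T@np.linalg.inv(s['K'])@np.array([u,v,1.]); c=-s['R'].T@s['t']; return c+r*(z-c[2])/r[2]
E
python3 - <<'E'
from h import *
for n in ('top','side'):
    s=snap(n); cv2.imwrite(f'pics/{n}0.png',cv2.resize(s['frame'][:,:,::-1],(800,600)))
    np.savez(f'{n}0.npz',frame=s['frame'],W=cloud(s)); print(n,s['K'].round(1).tolist(),(-s['R'].T@s['t']).round(), s['R'].round(2).tolist(),(s['depth']>0).mean())
print(robot.grasp_offset, robot.read_state())
E
```

```text
top [[483.3, 0.0, 323.9], [0.0, 483.3, 240.3], [0.0, 0.0, 1.0]] [ 407.  -14. 1062.] [[0.01, -1.0, -0.01], [-0.99, -0.01, -0.11], [0.11, 0.01, -0.99]] 0.9960677083333334
side [[459.3, 0.0, 314.4], [0.0, 459.3, 242.3], [0.0, 0.0, 1.0]] [696. 322. 958.] [[-0.87, 0.49, -0.0], [0.44, 0.79, -0.42], [-0.2, -0.37, -0.91]] 0.9958854166666666
18.700000000000003 {'clock': 0.1, 'q': array([-8.61899806e+01,  2.18374055e+01,  7.43767551e+01,  3.50780673e-04,
        8.38597036e+01, -1.23356055e+01]), 'dq': array([ 0.02256836,  0.07669387,  0.00226215, -0.11482683,  0.05415233,
        0.0289339 ]), 'effort': array([ 2.95868587e-03, -4.38650680e+01, -2.24907786e+01,  7.14343577e-02,
        3.42321361e-02, -7.60666921e-05]), 'position': array([ 152.92641561, -528.0303873 ,  215.51847702]), 'ee_rot': array([[ 9.60558217e-01,  2.78078956e-01, -7.95897367e-05],
       [ 2.78078825e-01, -9.60557396e-01,  1.28672782e-03],
       [ 2.81361417e-04, -1.25810920e-03, -9.99999169e-01]]), 'force': array([0.43506706, 0.05241625, 0.68167428]), 'torque': array([-0.02047053,  0.01555429, -0.01895631]), 'grip_force': 0.0, 'opening': 88.18642828292288}
```

View pics/top0.png

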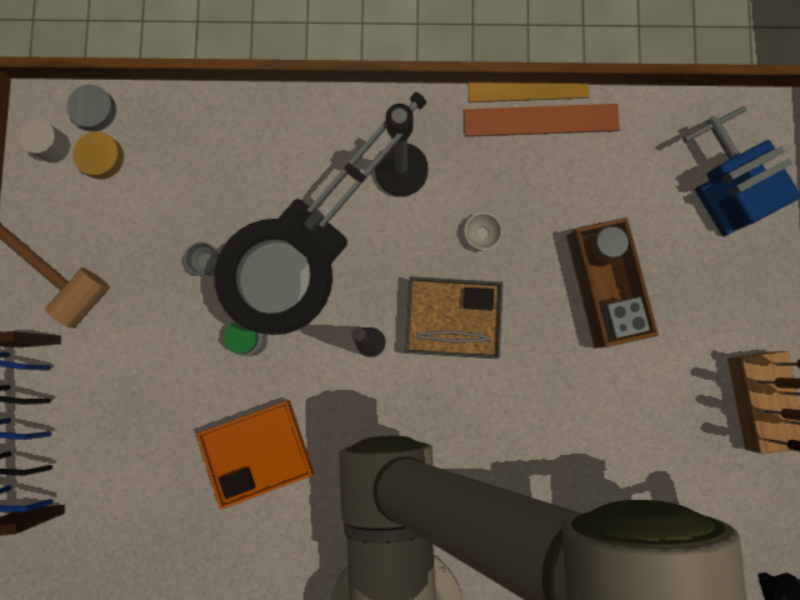

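View pics/side0.png

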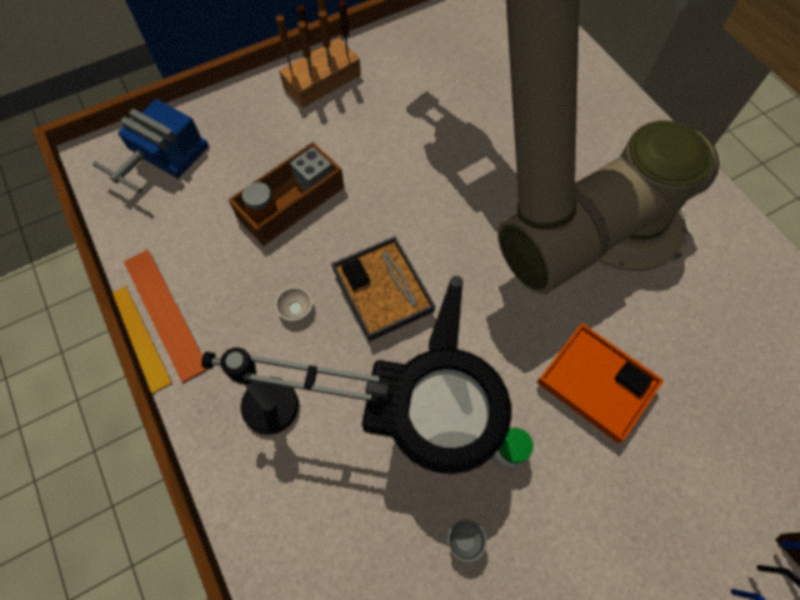

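The top view at 800x600 shows the mandrel at about (368,340), the lens at (273,276) and the column at (400,118). It also has the tray at (454,317) and the box at (612,282), with the jar at the box's far end. The side view agrees, and there is clear space round the mandrel except for the lamp head.

```bash
python3 - <<'E'
from h import *
T=np.load('top0.npz');S=np.load('side0.npz')
def sub(D,x0,x1,y0,y1,z0,z1):
    W=D['W'];m=(W[...,0]>x0)&(W[...,0]<x1)&(W[...,1]>y0)&(W[...,1]<y1)&(W[...,2]>z0)&(W[...,2]<z1);return W[m],m
s=snap('top')
f=0.8
for n,(u,v,z) in dict(mand=(368,340,130),box=(612,282,60),tray=(454,317,44),lens=(273,276,185),col=(400,118,245),foot=(401,170,22)).items(): print(n,ray(s,u*f,v*f,z).round())
def circ(P): 
    A=np.c_[2*P[:,:2],np.ones(len(P))];b=(P[:,:2]**2).sum(1);x=np.linalg.lstsq(A,b,rcond=None)[0];return x[:2].round(1),np.sqrt(x[2]+x[0]**2+x[1]**2).round(1)
for nm,D in (('top',T),('side',S)):
    m=ray(s,368*f,340*f,200)
    P,_=sub(D,m[0]-80,m[0]+80,m[1]-50,m[1]+50,20,275)
    print(nm,'mandrel top',np.nanmean(P[P[:,2]>252],0).round(1),(P[:,2]>252).sum())
    for z in (30,80,130,180,220): 
        q=P[abs(P[:,2]-z)<12]
        if len(q)>5: print(z,q.mean(0).round(1),np.ptp(q,0).round(),circ(q))
    # tray: rect around rim
    t=ray(s,454*f,317*f,44); P,_=sub(D,t[0]-110,t[0]+110,t[1]-100,t[1]+90,36,53)
    r=cv2.minAreaRect(P[:,:2].astype(np.float32)); print('tray',r,np.round(P.mean(0)))
    t=ray(s,612*f,282*f,60); P,_=sub(D,t[0]-140,t[0]+140,t[1]-90,t[1]+90,50,67)
    print('box',cv2.minAreaRect(P[:,:2].astype(np.float32)))
    P,_=sub(D,t[0]-140,t[0]+140,t[1]-90,t[1]+90,74,90); print('jar',cv2.minEnclosingCircle(P[:,:2].astype(np.float32)))
    # lens ring
    t=ray(s,273*f,276*f,195); P,_=sub(D,t[0]-130,t[0]+60,t[1]-120,t[1]+120,195,215)
    print('ring bbox',P.min(0).round(),P.max(0).round(),circ(P),len(P))
    t=ray(s,400*f,118*f,240); P,_=sub(D,t[0]-40,t[0]+40,t[1]-40,t[1]+40,236,265); print('collar',P.mean(0).round(1),len(P),np.ptp(P,0).round())
    t=ray(s,400*f,170*f,22); P,_=sub(D,t[0]-70,t[0]+70,t[1]-70,t[1]+70,14,30); print('foot',cv2.minEnclosingCircle(P[:,:2].astype(np.float32)))
E
```

```text
mand [449.  49. 130.]
box [ 555. -353.   60.]
tray [494. -90.  44.]
lens [538. 187. 185.]
col [757.   2. 245.]
foot [756.   4.  22.]
top mandrel top [451.   53.2 259.1] 101
30 [442.2  40.2  31. ] [49. 79. 21.] (array([445.2,  42.5]), np.float64(20.6))
80 [443.9  43.   79.4] [42. 39. 23.] (array([451. ,  53.7]), np.float64(21.1))
130 [444.7  44.7 129.5] [35. 30. 22.] (array([451.1,  53.8]), np.float64(17.8))
180 [446.3  46.  180.1] [29. 26. 23.] (array([451.1,  53.7]), np.float64(14.4))
220 [447.3  47.1 220.6] [23. 22. 24.] (array([451. ,  53.4]), np.float64(11.4))
tray ((494.1109924316406, -88.72220611572266), (160.15232849121094, 130.28289794921875), 87.29251098632812) [ 498. -100.   43.]
box ((556.6914672851562, -359.08355712890625), (205.90560913085938, 94.20429229736328), 13.078570365905762)
jar ((617.6803588867188, -344.2120361328125), 26.341184616088867)
ring bbox [453.  81. 195.] [597. 270. 210.] (array([538.6, 180.7]), np.float64(72.2)) 3602
collar [759.4   5.  242.4] 384 [38. 37. 10.]
foot ((760.56005859375, 5.358997821807861), 48.14336013793945)
side mandrel top [452.4  54.
[... 205 characters left out ...]
.] (array([451.2,  53.6]), np.float64(17.4))
180 [458.4  60.9 180.2] [26. 25. 24.] (array([451.2,  53.7]), np.float64(13.9))
220 [456.7  59.8 220. ] [22. 19. 23.] (array([451.3,  53.6]), np.float64(11.2))
tray ((493.72845458984375, -88.47858428955078), (161.9171600341797, 130.7126007080078), 87.44076538085938) [498. -97.  43.]
box ((556.8343505859375, -359.62139892578125), (206.31222534179688, 96.25416564941406), 12.590829849243164)
jar ((617.285888671875, -344.7496643066406), 27.12786865234375)
ring bbox [445.  64. 195.] [597. 271. 213.] (array([537.7, 181. ]), np.float64(72.5)) 3981
collar [760.9   5.8 241.8] 441 [39. 39. 10.]
foot ((761.1610107421875, 5.486583232879639), 47.9729118347168)
```

```bash
python3 -m crank '[0,0.02,0.08,0.01, 0.03,0.08,0.18,0.02, 0.08,0.16,0.25,0.03, 0.13,0.25,0.285,0.04, 0.18,0.35,0.285,0.055, 0.23,0.45,0.285,0.07, 0.28,0.55,0.285,0.085, 0.33,0.64,0.285,0.1, 0.37,0.72,0.285,0.11]' -1
python3 -m crank '[0.05,0.1,0,0.015, 0.1,0.2,0,0.03, 0.15,0.3,0,0.045, 0.2,0.4,0,0.06, 0.25,0.5,0,0.075, 0.3,0.59,0,0.09, 0.34,0.67,0,0.1, 0.365,0.715,0,0.11, 0.375,0.735,0,0.11, 0.375,0.735,0,0.11, 0.375,0.735,0,0.11]'
python3 - <<'E'
from h import *
T=np.load('top0.npz');W=T['W']
m=(abs(W[...,0]-495)<60)&(abs(W[...,1]+375)<60)&(abs(W[...,2]-58)<6)
im=T['frame'].astype(int); g=m&(abs(im[...,0]-im[...,2])<40)
print('block',cv2.minAreaRect(W[g][:,:2].astype(np.float32)),g.sum())
st=robot.read_state();print(st['position'],st['ee_rot'].round(2).tolist(),st['force'])
E
```

```text
clock: 1.27
position: [301.3, -238.8, 330.0]
ee_rot: [[0.809, 0.588, -0.0], [0.588, -0.809, 0.0], [0.0, -0.0, -1.0]]
force: [0.2, -0.6, -0.6]
opening: 88.2
grip_force: 0.0
clock: 2.65
position: [450.7, 53.1, 330.1]
ee_rot: [[0.564, 0.826, -0.0], [0.826, -0.564, -0.0], [-0.0, 0.0, -1.0]]
force: [0.2, -0.0, -0.2]
opening: 88.1
grip_force: 0.0
block ((507.1388244628906, -367.72882080078125), (105.35204315185547, 88.50452423095703), 12.908181190490723) 412
[450.69904116  53.12144366 330.07734483] [[0.56, 0.83, -0.0], [0.83, -0.56, -0.0], [-0.0, 0.0, -1.0]] [ 0.2353194  -0.00323014 -0.19800813]
```

```bash
python3 -m crank '[0,0,-0.04,0, 0,0,-0.1,0, 0,0,-0.16,0, 0,0,-0.21,0, 0,0,-0.25,0, 0,0,-0.275,0, 0,0,-0.285,0, 0,0,-0.2875,0, 0,0,-0.2875,0]' -1
python3 -m crank '[0,0,0,0,0,0,0,0,0,0,0,0,0,0,0,0,0,0,0,0,0,0,0,0,0,0,0,0,0,0,0,0]' 1
python3 - <<'E'
from h import *
T=np.load('top0.npz');S=np.load('side0.npz')
c=np.array([556.8,-359.4]);a=np.radians(12.9);R=np.array([[np.cos(a),np.sin(a)],[-np.sin(a),np.cos(a)]])
for D in (T,S):
    W=D['W'];L=(W[...,:2]-c)@R.T
    for lo,hi,sg in ((63.5,72,-1),(82,92,1)):
        g=(abs(L[...,0]*sg-60)<36)&(abs(L[...,1])<36)&(W[...,2]>lo)&(W[...,2]<hi); print(g.sum(),L[g].min(0).round(1),L[g].max(0).round(1))
E
```

```text
clock: 3.78
position: [451.1, 53.7, 215.4]
ee_rot: [[0.563, 0.827, 0.001], [0.827, -0.563, -0.0], [0.0, 0.001, -1.0]]
force: [0.2, 1.3, 0.2]
opening: 88.4
grip_force: 0.0
clock: 4.78
position: [451.0, 53.7, 215.0]
ee_rot: [[0.563, 0.827, 0.0], [0.827, -0.563, -0.0], [-0.0, 0.0, -1.0]]
force: [-0.5, 0.4, -0.5]
opening: 19.0
grip_force: 29.9
678 [-91.9 -30.5] [-34.   28.6]
485 [ 37.1 -25.1] [87.8 26.7]
344 [-92.  -30.6] [-33.6  30.1]
338 [ 37.5 -26.3] [87.7 27.7]
```

```bash
python3 -m crank '[0,0,0.01,0, 0,0,0.03,0, 0,0,0.06,0, 0,0,0.1,0, 0,0,0.15,0, 0,0,0.2,0, 0,0,0.25,0, 0,0,0.28,0, 0.005,-0.02,0.3,0, 0.01,-0.04,0.3,0, 0.02,-0.08,0.3,0, 0.03,-0.12,0.3,0, 0.04,-0.16,0.3,0, 0.05,-0.2,0.3,0, 0.05,-0.2,0.3,0]'
python3 - <<'E'
from h import *
s=snap('side');W=cloud(s);cv2.imwrite('pics/side1.png',s['frame'][:,:,::-1]);print(robot.read_state()['position'],robot.read_state()['force'])
E
```

```text
clock: 6.65
position: [471.3, -27.5, 334.8]
ee_rot: [[0.564, 0.826, -0.0], [0.826, -0.564, -0.0], [-0.0, -0.0, -1.0]]
force: [-0.6, 0.2, -4.2]
opening: 19.5
grip_force: 29.8
[470.90420074 -26.74048208 334.85466366] [-0.88344319  0.23220624 -3.6993325 ]
```

View pics/side1.png

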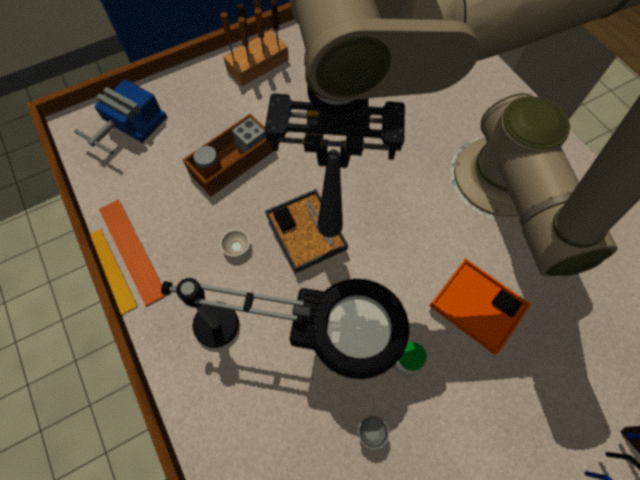

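The mandrel hangs upright in the gripper at about (335,180), and nothing else has moved. Next I carry it over the box.

```bash
python3 -m crank '[0.004,-0.015,0,0, 0.013,-0.05,0,0, 0.026,-0.1,0,0, 0.041,-0.16,0,0, 0.059,-0.23,0,0, 0.077,-0.3,0,0, 0.095,-0.37,0,0, 0.113,-0.44,0,0, 0.131,-0.51,0,0, 0.149,-0.58,0,0, 0.167,-0.65,0,0, 0.183,-0.71,0,0, 0.196,-0.765,0,0, 0.206,-0.8,0,0, 0.212,-0.825,0,0, 0.214,-0.833,0,0, 0.214,-0.833,0,0, 0.214,-0.833,0,0, 0.214,-0.833,0,0]'
python3 - <<'E'
from h import *
from scipy.optimize import least_squares
s=snap('top');t=snap('side')
p=robot.read_state()['position'];print(p)
def circ(P):
    A=np.c_[2*P[:,:2],np.ones(len(P))];b=(P[:,:2]**2).sum(1);x=np.linalg.lstsq(A,b,rcond=None)[0];return x[:2].round(1),np.sqrt(x[2]+x[0]**2+x[1]**2).round(1)
for q in (s,t):
    W=cloud(q);m=np.hypot(W[...,0]-p[0],W[...,1]-p[1])<40
    print('minz dark',)
    for z in (120,140,160,190,220,260,290):
        P=W[m&(abs(W[...,2]-z)<10)]
        if len(P)>15: print(z,len(P),circ(P))
E
```

```text
clock: 9.07
position: [556.5, -359.1, 335.3]
ee_rot: [[0.562, 0.827, 0.0], [0.827, -0.562, -0.0], [-0.0, 0.0, -1.0]]
force: [-0.1, 0.7, -3.8]
opening: 19.0
grip_force: 29.8
[ 556.54940052 -359.24191674  335.21747652]
minz dark
120 43 (array([ 555.9, -359.1]), np.float64(25.4))
140 125 (array([ 555.8, -359. ]), np.float64(24.8))
160 124 (array([ 556. , -359.2]), np.float64(23.7))
190 126 (array([ 555.9, -359. ]), np.float64(21.5))
220 129 (array([ 556.1, -359.3]), np.float64(19.7))
260 116 (array([ 556. , -358.9]), np.float64(16.8))
290 16 (array([ 555.8, -356.7]), np.float64(13.5))
minz dark
120 71 (array([ 555.4, -359.7]), np.float64(24.8))
140 149 (array([ 555.6, -358.8]), np.float64(23.8))
160 151 (array([ 555.6, -359.1]), np.float64(22.8))
190 153 (array([ 555.7, -359.1]), np.float64(20.8))
220 151 (array([ 555.7, -359.6]), np.float64(19.1))
260 143 (array([ 555.9, -358.6]), np.float64(16.0))
290 139 (array([ 556.2, -358.4]), np.float64(13.9))
```

```bash
python3 -m crank '[0.002,0,-0.02,0, 0.002,0,-0.05,0, 0.002,0,-0.08,0, 0.002,0,-0.11,0, 0.002,0,-0.14,0, 0.002,0,-0.17,0, 0.002,0,-0.195,0, 0.002,0,-0.215,0, 0.002,0,-0.232,0, 0.002,0,-0.245,0, 0.002,0,-0.255,0, 0.002,0,-0.262,0, 0.002,0,-0.266,0, 0.002,0,-0.268,0, 0.002,0,-0.27,0, 0.002,0,-0.27,0, 0.002,0,-0.27,0]'
python3 -m crank '[0,0,-0.002,0, 0,0,-0.004,0, 0,0,-0.006,0, 0,0,-0.006,0, 0,0,-0.006,0]'
```

```text
clock: 11.3
position: [557.4, -359.5, 227.1]
ee_rot: [[0.563, 0.827, 0.0], [0.827, -0.563, -0.0], [0.0, 0.0, -1.0]]
force: [-0.2, 0.7, -4.1]
opening: 19.3
grip_force: 29.8
clock: 11.92
position: [557.4, -359.5, 224.7]
ee_rot: [[0.563, 0.827, 0.0], [0.827, -0.563, -0.0], [-0.0, 0.0, -1.0]]
force: [0.2, 0.1, -3.9]
opening: 19.2
grip_force: 29.8
```

```bash
python3 -m crank '[0,0,-0.001,0, 0,0,-0.002,0, 0,0,-0.003,0, 0,0,-0.003,0]';python3 -m crank '[0,0,-0.0005,0, 0,0,-0.001,0, 0,0,-0.001,0]'
```

```text
clock: 12.42
position: [557.4, -359.5, 223.4]
ee_rot: [[0.563, 0.827, -0.0], [0.827, -0.563, 0.0], [0.0, -0.0, -1.0]]
force: [-0.6, -0.3, -4.0]
opening: 19.0
grip_force: 29.8
clock: 12.8
position: [557.4, -359.5, 223.1]
ee_rot: [[0.563, 0.827, 0.0], [0.827, -0.563, -0.0], [-0.0, 0.0, -1.0]]
force: [-0.0, -0.4, -3.6]
opening: 19.0
grip_force: 29.8
```

```bash
for i in 1; do python3 -m crank '[0,0,-0.001,0, 0,0,-0.001,0, 0,0,-0.001,0]' | grep -E "pos|force"; done; python3 -m crank '[0,0,-0.001,0, 0,0,-0.001,0, 0,0,-0.001,0]' | grep -E "pos|force"
```

```text
position: [557.5, -359.6, 223.1]
force: [0.5, -0.7, -0.0]
grip_force: 29.9
position: [557.5, -359.6, 223.0]
force: [-0.2, 0.7, 4.9]
grip_force: 30.1
```

The force shows the mandrel resting on the box floor. I ease off the press, release, and retreat upward.

```bash
python3 -m crank '[0,0,0.001,0, 0,0,0.001,0]' | grep -E "force"; python3 -m crank '[0,0,0,0,0,0,0,0,0,0,0,0,0,0,0,0,0,0,0,0,0,0,0,0]' -1;  python3 -m crank '[0,0,0.02,0, 0,0,0.05,0, 0,0,0.09,0, 0,0,0.14,0, 0,0,0.19,0, 0,0,0.24,0, 0,0,0.27,0, 0,0,0.28,0]'
python3 - <<'E'
from h import *
s=snap('top');t=snap('side');cv2.imwrite('pics/side2.png',t['frame'][:,:,::-1])
def circ(P):
    A=np.c_[2*P[:,:2],np.ones(len(P))];b=(P[:,:2]**2).sum(1);x=np.linalg.lstsq(A,b,rcond=None)[0];return x[:2].round(1),np.sqrt(x[2]+x[0]**2+x[1]**2).round(1)
for q in (s,t):
    W=cloud(q);m=np.hypot(W[...,0]-557,W[...,1]+359)<26
    for z in (110,160,210,260):
        P=W[m&(abs(W[...,2]-z)<10)]
        if len(P)>15: print(z,len(P),circ(P))
# lens angle + target
P0=np.array([760.3,5.5]); L=np.array([538.2,181.]);T=np.array([493.9,-88.6])
f=lambda p:np.arctan2(p[1]-P0[1],P0[0]-p[0])
print('a0',f(L),np.hypot(*(L-P0)),'aT',f(T),np.hypot(*(T-P0)))
E
```

```text
force: [0.5, 0.0, 5.0]
grip_force: 30.1
clock: 14.55
position: [557.3, -359.5, 222.7]
ee_rot: [[0.563, 0.827, -0.0], [0.827, -0.563, -0.0], [-0.0, -0.0, -1.0]]
force: [-0.6, 0.6, 0.4]
opening: 77.0
grip_force: 0.0
clock: 15.55
position: [557.4, -359.5, 335.5]
ee_rot: [[0.563, 0.827, 0.001], [0.827, -0.563, -0.001], [-0.0, 0.001, -1.0]]
force: [0.3, -0.5, -0.5]
opening: 88.1
grip_force: 0.0
110 92 (array([ 557.3, -358.9]), np.float64(19.5))
160 89 (array([ 557. , -358.4]), np.float64(15.6))
210 88 (array([ 557.2, -359. ]), np.float64(12.7))
260 67 (array([ 556.8, -357.9]), np.float64(8.4))
110 110 (array([ 557.3, -358.3]), np.float64(18.7))
160 103 (array([ 557. , -358.2]), np.float64(15.2))
210 87 (array([ 557.1, -358.2]), np.float64(11.8))
260 110 (array([ 557.5, -357.1]), np.float64(7.3))
a0 0.6687272216162256 283.070061998792 aT -0.33954784670986027 282.5310071478881
```

View pics/side2.png

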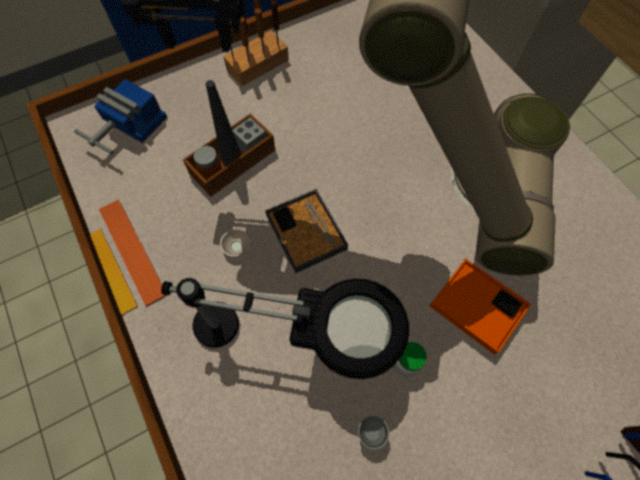

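The mandrel stands upright in the gap at (215,130), between the jar and the block, and the lamp has not moved. Next I close the fingers and go to the far side of the lamp head.

```bash
python3 -m crank '[0.002,0.02,0,0, 0.006,0.07,0,0, 0.01,0.13,0,-0.002, 0.018,0.2,0,-0.004, 0.025,0.28,0,-0.005, 0.032,0.36,0,-0.006, 0.039,0.44,0,-0.007, 0.046,0.52,0,-0.008, 0.053,0.6,0,-0.009, 0.06,0.68,0,-0.01, 0.065,0.74,0,-0.01, 0.07,0.8,0,-0.01]' 1
python3 -m crank '[0.007,0.06,0,0, 0.014,0.13,0,0, 0.02,0.2,0,-0.004, 0.028,0.27,0,-0.005, 0.036,0.34,0,-0.006, 0.044,0.42,0,-0.007, 0.052,0.5,0,-0.008, 0.06,0.58,0,-0.01, 0.068,0.65,0,-0.012, 0.075,0.71,0,-0.012, 0.08,0.755,0,-0.012, 0.083,0.775,0,-0.012, 0.083,0.782,0,-0.012, 0.083,0.782,0,-0.012, 0.083,0.782,0,-0.012]'
python3 - <<'E'
from h import *
s=snap('top');W=cloud(s)
P0=np.array([760.3,5.5])
m=(W[...,2]>195)&(W[...,2]<212)&(np.hypot(W[...,0]-535,W[...,1]-184)<95)
P=W[m][:,:2]; print(P.min(0),P.max(0))
p=np.array([618.7,273.4]);print(robot.read_state()['position'])
cur=1.085
for phi in np.arange(1.085,-0.1,-0.1):
    q=P0+303*np.array([-np.cos(phi),np.sin(phi)]);print(round(phi,3),q.round(1),((q-p)/400).round(4))
cv2.imwrite('pics/top3.png',s['frame'][:,:,::-1])
E
```

```text
clock: 17.15
position: [584.7, -37.2, 334.7]
ee_rot: [[0.588, 0.809, -0.0], [0.809, -0.588, 0.0], [0.0, -0.0, -1.0]]
force: [0.7, -0.3, -0.6]
opening: 0.8
grip_force: 0.0
clock: 19.02
position: [618.6, 272.7, 334.8]
ee_rot: [[0.619, 0.785, 0.0], [0.785, -0.619, -0.0], [0.0, 0.0, -1.0]]
force: [-0.3, -0.3, 0.1]
opening: 0.6
grip_force: 0.0
[452.78213481  96.21920888] [627.8389102  270.55574751]
[618.61358548 272.74639215 334.80559796]
1.085 [618.8 273.4] [0.0003 0.0001]
0.985 [592.8 258. ] [-0.0648 -0.0385]
0.885 [568.4 240. ] [-0.1257 -0.0835]
0.785 [546.  219.7] [-0.1818 -0.1343]
0.685 [525.7 197.2] [-0.2326 -0.1905]
0.585 [507.7 172.8] [-0.2775 -0.2515]
0.485 [492.2 146.8] [-0.3161 -0.3166]
0.385 [479.5 119.3] [-0.348  -0.3853]
0.285 [469.5  90.7] [-0.3729 -0.4568]
0.185 [462.5  61.2] [-0.3906 -0.5304]
0.085 [458.4  31.2] [-0.4008 -0.6054]
-0.015 [457.3   1. ] [-0.4034 -0.6811]
```

View pics/top3.png

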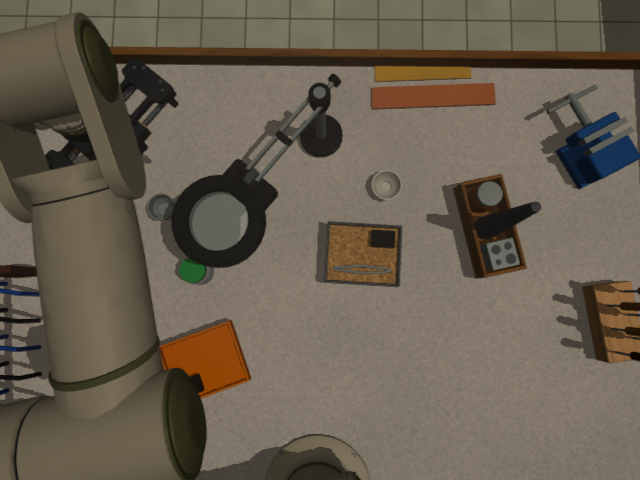

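Lens centre is at about (219,221) px, the gripper is clear of the ring on its left, and the mandrel is still standing. I descend beside the ring and approach until contact.

```bash
python3 -m crank '[0,0,-0.03,0, 0,0,-0.08,0, 0,0,-0.14,0, 0,0,-0.2,0, 0,0,-0.26,0, 0,0,-0.31,0, 0,0,-0.35,0, 0,0,-0.375,0, 0,0,-0.387,0, 0,0,-0.3915,0, 0,0,-0.3915,0]'
python3 -m crank '[-0.011,-0.006,0,0.005, -0.022,-0.012,0,0.01, -0.033,-0.019,0,0.016, -0.044,-0.025,0,0.021, -0.055,-0.032,0,0.026, -0.065,-0.0385,0,0.032, -0.075,-0.046,0,0.037, -0.075,-0.046,0,0.037]'
```

```text
clock: 20.45
position: [618.7, 273.4, 178.4]
ee_rot: [[0.619, 0.786, 0.001], [0.786, -0.619, 0.0], [0.001, 0.0, -1.0]]
force: [0.5, 0.3, 1.0]
opening: 0.6
grip_force: 0.0
clock: 21.45
position: [588.3, 254.7, 178.2]
ee_rot: [[0.523, 0.852, -0.0], [0.852, -0.523, -0.0], [-0.0, -0.0, -1.0]]
force: [0.2, 0.0, 0.0]
opening: 0.5
grip_force: 0.2
```

```bash
python3 -m crank '[-0.016,-0.012,0,0.008, -0.033,-0.024,0,0.017, -0.05,-0.0375,0,0.026, -0.065,-0.05,0,0.034, -0.079,-0.0625,0,0.042, -0.093,-0.0753,0,0.05, -0.1068,-0.0883,0,0.058, -0.12,-0.102,0,0.066, -0.133,-0.116,0,0.074, -0.1455,-0.13,0,0.082, -0.1576,-0.1445,0,0.09]'
```

```text
clock: 22.82
position: [525.2, 196.7, 178.1]
ee_rot: [[0.263, 0.965, 0.0], [0.965, -0.263, 0.0], [0.0, 0.0, -1.0]]
force: [1.8, 1.9, 1.0]
opening: 0.5
grip_force: 0.9
```

```bash
python3 -m crank '[-0.012,-0.015,0,0.008, -0.0235,-0.03,0,0.016, -0.0345,-0.0455,0,0.024, -0.045,-0.061,0,0.032, -0.055,-0.077,0,0.04, -0.065,-0.093,0,0.048, -0.0745,-0.1095,0,0.056, -0.0835,-0.126,0,0.064, -0.092,-0.143,0,0.072, -0.1005,-0.16,0,0.08, -0.108,-0.1775,0,0.088, -0.1155,-0.195,0,0.095, -0.122,-0.2125,0,0.103, -0.1285,-0.23,0,0.111, -0.1345,-0.248,0,0.119, -0.14,-0.266,0,0.127]'
python3 - <<'E'
from h import *
s=snap('top');W=cloud(s);P0=np.array([760.3,5.5])
p=robot.read_state()['position'];q=p[:2]-P0;phi=np.arctan2(q[1],-q[0]);print(p,phi,np.hypot(*q))
c=P0+288*np.array([-np.cos(phi-.315),np.sin(phi-.315)]);print(c)
cv2.imwrite('pics/top4.png',s['frame'][:,:,::-1])
E
```

```text
clock: 24.82
position: [469.1, 90.3, 178.0]
ee_rot: [[-0.132, 0.991, -0.001], [0.991, 0.132, 0.0], [0.0, -0.001, -1.0]]
force: [-0.7, 2.6, 1.2]
opening: 0.5
grip_force: 1.1
[468.8995065   89.63192378 177.96270905] 0.28107242947569383 303.30253577756196
[472.46573963  -4.26926586]
```

View pics/top4.png

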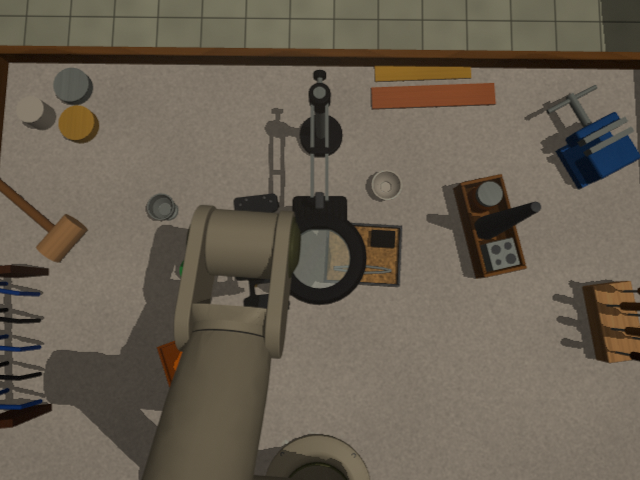

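The head now points almost straight along −x, with the lens at about (320,258) px. The fingers are pushing on its left, and the tray and tweezers have not moved. I continue to just short of the goal, then measure.

```bash
python3 -m crank '[-0.005,-0.018,0,0.008, -0.0095,-0.036,0,0.016, -0.014,-0.055,0,0.024, -0.0177,-0.0736,0,0.032, -0.021,-0.092,0,0.04, -0.024,-0.11,0,0.048, -0.026,-0.129,0,0.056, -0.028,-0.1486,0,0.064, -0.0292,-0.165,0,0.071, -0.03,-0.178,0,0.077, -0.0302,-0.186,0,0.08, -0.0303,-0.19,0,0.081, -0.0303,-0.19,0,0.081]'
cat > lens.py <<'E'
from h import *
P0=np.array([760.3,5.5])
st=robot.read_state();p=st['position'];q=p[:2]-P0;phi=np.arctan2(q[1],-q[0]);a=phi-.315
c=P0+288*np.array([-np.cos(a),np.sin(a)]);print(p.round(1),'phi',phi.round(4),'pred',c.round(1))
for n in ('top','side'):
    s=snap(n);W=cloud(s);f=s['frame'].astype(int)
    near=np.hypot(W[...,0]-c[0],W[...,1]-c[1])
    m=(W[...,2]>168)&(W[...,2]<212)&(near<100)&(f.max(-1)<70)
    P=W[m][:,:2]; d=P-P0
    # far half of ring, away from housing and fingers: outer edge points
    u=(c-P0)/np.hypot(*(c-P0)); th=np.degrees(np.arctan2((P-c)@np.array([-u[1],u[0]]),(P-c)@u)); r=np.hypot(*(P-c).T)
    E=[]
    for k in range(-100,101,5):
        g=abs(th-k)<2.5
        if g.sum()>3:E.append(np.r_[P[g][np.argmax(r[g])],k,r[g].max()])
    E=np.array(E); 
    fit=np.linalg.lstsq(np.c_[2*E[:,:2],np.ones(len(E))],(E[:,:2]**2).sum(1),rcond=None)[0]
    print(n,m.sum(),'fit',fit[:2].round(1),np.sqrt(fit[2]+fit[0]**2+fit[1]**2).round(1)); print(dict(zip(E[:,2].astype(int).tolist(),E[:,3].round().astype(int).tolist())))
    cv2.imwrite(f'pics/{n}_{st["clock"]:.1f}.png',s['frame'][:,:,::-1])
    Z=W[...,2]; g=(Z>36)&(Z<53)&(abs(W[...,0]-494)<90)&(abs(W[...,1]+88)<100)
    print('tray',cv2.minAreaRect(W[g][:,:2].astype(np.float32)))
E
python3 lens.py
```

```text
clock: 26.5
position: [457.4, 14.6, 178.0]
ee_rot: [[-0.376, 0.927, -0.0], [0.927, 0.376, -0.0], [-0.0, -0.0, -1.0]]
force: [-1.6, 0.8, 0.5]
opening: 0.3
grip_force: 0.7
[457.4  14.6 178. ] phi 0.0301 pred [483.9 -75.4]
top 3220 fit [483.3 -71.9] 83.6
{-35: 85, -30: 85, -25: 84, -20: 85, -15: 84, -10: 83, -5: 84, 0: 83, 5: 82, 10: 83, 15: 82, 20: 82, 25: 82, 30: 82, 35: 81, 40: 81, 45: 81, 50: 81, 55: 80, 60: 80, 65: 79, 70: 80, 75: 80, 80: 80, 85: 80, 90: 80, 95: 79, 100: 80}
tray ((489.7615966796875, -164.5650634765625), (12.264514923095703, 128.1941375732422), 85.06063079833984)
side 2093 fit [493.6 -71.9] 80.5
{-100: 84, -95: 89, 0: 52, 5: 55, 10: 61, 15: 72, 20: 75, 25: 77, 30: 75, 35: 77, 40: 75, 45: 76, 50: 77, 55: 74, 60: 76, 65: 73, 70: 77, 75: 76, 80: 77, 85: 77, 90: 79, 95: 78, 100: 79}
tray ((497.5811462402344, -23.96407699584961), (41.6963996887207, 132.0867462158203), 82.11341094970703)
```

```bash
python3 -m crank '[0,-0.008,0,0.003, 0,-0.017,0,0.007, 0,-0.026,0,0.011, 0,-0.033,0,0.014, 0,-0.038,0,0.016, 0,-0.041,0,0.017, 0,-0.042,0,0.0175, 0,-0.042,0,0.0175]'
python3 -m crank '[0,0.02,0,0, 0,0.06,0,0, 0,0.12,0,0, 0,0.2,0,0, 0,0.3,0,0, 0,0.4,0,0, 0,0.5,0,0, 0,0.56,0,0, 0,0.58,0,0]'
sed -i 's/phi=np.arctan2(q\[1\],-q\[0\])/phi=np.float64(-0.02)/' lens.py; python3 lens.py; ls pics
```

```text
clock: 27.6
position: [457.4, -2.1, 178.1]
ee_rot: [[-0.426, 0.905, 0.0], [0.905, 0.426, -0.0], [-0.0, 0.0, -1.0]]
force: [-2.3, 1.0, 1.3]
opening: 0.3
grip_force: 1.0
clock: 28.72
position: [456.9, 231.7, 178.0]
ee_rot: [[-0.429, 0.904, 0.0], [0.904, 0.429, 0.0], [-0.0, 0.0, -1.0]]
force: [-1.4, 0.0, 0.0]
opening: 0.9
grip_force: 0.0
[456.9 231.7 178. ] phi -0.02 pred [488.3 -89.2]
top 4546 fit [488.6 -86.2] 84.4
{-100: 87, -95: 87, -90: 87, -85: 87, -80: 87, -75: 87, -70: 87, -65: 87, -60: 86, -55: 86, -50: 86, -45: 85, -40: 85, -35: 85, -30: 85, -25: 84, -20: 83, -15: 84, -10: 84, -5: 84, 0: 83, 5: 82, 10: 83, 15: 82, 20: 83, 25: 83, 30: 81, 35: 83, 40: 82, 45: 81, 50: 82, 55: 81, 60: 82, 65: 81, 70: 81, 75: 81, 80: 82, 85: 82, 90: 82, 95: 81, 100: 81}
tray ((458.16827392578125, -54.64808654785156), (203.20863342285156, 100.37387084960938), 47.53354263305664)
side 3746 fit [488.7 -84.2] 82.7
{-100: 87, -95: 87, -90: 88, -85: 87, -80: 87, -75: 87, -70: 87, -65: 85, -60: 86, -55: 84, -50: 84, -45: 84, -40: 83, -35: 84, -30: 84, -25: 83, -20: 83, -15: 82, -10: 82, -5: 82, 0: 80, 5: 81, 10: 80, 15: 78, 20: 79, 25: 78, 30: 78, 35: 79, 40: 77, 45: 80, 50: 75, 55: 80, 60: 79, 65: 77, 70: 77, 75: 77, 80: 78, 85: 79, 90: 77, 95: 78, 100: 80}
tray ((496.2282409667969, -38.72574996948242), (62.51542663574219, 130.23680114746094), 87.448974609375)
side0.png
side1.png
side2.png
side_26.5.png
side_28.7.png
top0.png
top3.png
top4.png
top_26.5.png
top_28.7.png
```

The lens reads (488.6,−86), about 4 mm short of the tray's bearing. One more small nudge, then I back off and lift clear.

```bash
python3 -m crank '[0,-0.04,0,0, 0,-0.12,0,0, 0,-0.22,0,0, 0,-0.32,0,0, 0,-0.42,0,0, 0,-0.49,0,0, 0,-0.53,0,0, 0,-0.555,0,0, 0,-0.568,0,0, 0,-0.574,0,0.002, 0,-0.578,0,0.003, 0,-0.582,0,0.004, 0,-0.586,0,0.005, 0,-0.589,0,0.006, 0,-0.5905,0,0.006, 0,-0.5905,0,0.006]'
python3 -m crank '[0,0.02,0,0, 0,0.06,0,0, 0,0.12,0,0, 0,0.2,0,0, 0,0.3,0.02,0, 0,0.4,0.08,0, 0,0.5,0.15,0, 0,0.56,0.23,0, 0,0.58,0.3,0, 0,0.58,0.3,0]'
python3 lens.py | grep -v '{'
```

```text
clock: 30.82
position: [457.4, -6.3, 178.1]
ee_rot: [[-0.443, 0.896, 0.0], [0.896, 0.443, -0.0], [-0.0, 0.0, -1.0]]
force: [0.4, 2.4, 1.1]
opening: 0.3
grip_force: 0.6
clock: 32.08
position: [457.4, 227.1, 299.3]
ee_rot: [[-0.445, 0.896, 0.003], [0.896, 0.445, 0.001], [-0.001, 0.003, -1.0]]
force: [0.7, -0.2, -0.9]
opening: 0.2
grip_force: 0.0
[457.4 227.1 299.3] phi -0.02 pred [488.3 -89.2]
top 4530 fit [489.9 -90. ] 84.3
tray ((496.970947265625, -12.57009506225586), (130.90467834472656, 24.935731887817383), 5.445690631866455)
side 3716 fit [491.2 -87.9] 83.0
tray ((495.9185791015625, -39.66215133666992), (63.438961029052734, 130.56979370117188), 87.22766876220703)
```

```bash
cp pics/top_32.1.png pics/final.png
```

```text
(no output)
```

View pics/final.png

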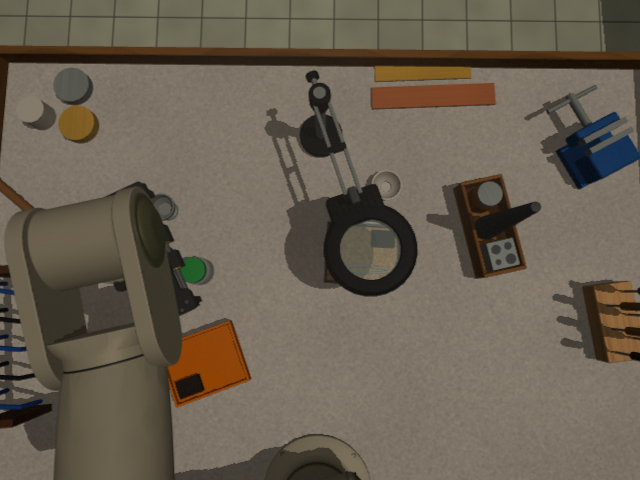

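The lens at (370,250) px sits over the tray, the mandrel at (510,220) stands in the box, nothing else has moved, and the gripper is clear.

```bash
python3 -c "
from cell import robot
print(robot.job_done())"
```

```text
the job is handed in; nothing more can be done
None
```

The job is handed in: the mandrel stands upright in the box gap between the jar and the doming block, and the lens measures about 4 mm from the tray's centre, with no other object seen to move.

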